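# Fit the circlip on the stub axle and hold it spread at its groove

### The job

The bearing has just been pressed onto the stub axle that stands in the chuck: lift the fitting sleeve off the axle end and stand it back in its own storage insert, the one it fits, then leave it there. Next take the circlip pliers by their handles, squeeze the handles fully to their stop so that the tips spread the circlip, lift it on the tips and slide it down over the axle end until it lies level against the washer, in line with the groove. Finish there, still holding the pliers squeezed so that the circlip stays spread around the groove and can be checked before it is let close, and leave the other things on the bench where they are.

Things in the scene. Friction and masses are not known exactly. Their poses are not given: they have to be found in the camera images.
- axle: stub axle with a ball bearing, upright in a three-jaw chuck on a green rotary table 130 mm square, fixed. Origin: on the bench under the axle's axis, z up. Table to z 34 mm (handwheel out to x 115 mm); chuck 92 mm wide to z 84, jaws to z 91; bearing 68 mm wide to z 108; washer 47 mm wide to z 115; groove 35 mm wide, 4 mm high; 38 mm axle end to z 131, chamfered to 31 mm at its end, z 134
- seat (a point): point on the axle's axis at the top face of the washer, which is the lower edge of the groove, 115 mm above the bench; the fitted circlip's underside lies here
- sleeve: plain aluminium tube, outside 52 mm, bore 41 mm, 62 mm long, 0.1 to 0.2 kg, standing loose on the washer over the axle end (the axle reaches 19 mm up into it). Origin: centre of its lower end, z along its axis
- slot_mid: the sleeve's own insert, empty: grey block 76 x 76 mm, 24 mm high, with a round recess 56 mm across, 14 mm deep, 2 mm lead-in. Origin: centre of its underside, 6 mm above the bench on a base plate; recess on its z axis, recess floor at z 10 mm. The three inserts stand 80 mm apart in a row along their x axis, in any order; a tab at each one's -y side pictures its tube
- slot_small: insert like slot_mid for a smaller tube: recess 44 mm across, empty; the sleeve does not fit it
- slot_large: insert like slot_mid for a larger tube: recess 67 mm across, holding sleeve_large
- sleeve_large: aluminium tube 63 mm across, 62 mm long, standing in slot_large and rising 48 mm above the block; not to be moved. Origin: centre of its lower end
- pliers: circlip pliers, tips bent down 90 degrees, 0.12 to 0.2 kg, lying level in a cradle. Origin: centre of the pivot, 34.5 mm above the bench, at mid-thickness; x points to the tips, z up. Two rubber-covered handles, 9 mm high, 7 mm wide, run back to x = -128 mm; squeezing them together spreads the tips. The pliers lift straight up out of the cradle
- cradle: fixed grey plastic base 70 mm wide, 6 mm high, under the pliers, same x, y and axes as the pliers' pivot at the start, origin on the bench; supports 30 mm high under the pivot and at x = -106 to -118 mm (76 mm wide); a pad 14 mm high, x = 63 to 103 mm, under the circlip
- pliers_grip (a point): point midway between the handles where they are to be gripped, 50 mm behind the pivot (x = -50 mm in the pliers' frame), 34.5 mm above the bench at the start. Across the outsides here: 50 mm relaxed, 34 mm at the stop, where the two gripping faces are flat and parallel from x = -32 to -70 mm; the pliers balance about here
- pliers_left (a joint): turn of the left (+y) handle and its tip: 0 relaxed, 0.17 rad with the handles squeezed to the stop (to 0.2 under a hard grip); a spring returns it. About 9 N on each handle reaches the stop with the circlip on; 20 to 30 N holds it there firmly
- pliers_right (a joint): the same for the right (-y) handle; both turn together
- circlip: circlip, dark steel, 3 mm thick, 14 g, lying on the cradle's pad with the pliers' tips already through its two eyes; spread, it hangs on the tips by its spring. Origin: centre of its bore, at its underside, 20.5 mm below the pliers' mid-plane (pin ends 4.5 mm lower); x as the pliers' x; 73 mm ahead of the pivot (72 mm spread). Eyes and gap on its -x side. Spread: bore 44 mm, outside 55 mm
- clip_left (a joint): spreading of the circlip's left (+y) arm: 0 relaxed (bore too small for the axle), about 0.15 rad when the pliers are at their stop; it clears the 38 mm axle above about 0.11 rad; a spring closes it
- clip_right (a joint): the same for its right (-y) arm; both turn together
- gear: steel spur gear 61 mm across, lying on the bench; leave it
- grease_jar: closed jar, 60 mm across, 60 mm high; leave it
- spare_bearing: loose ball bearing 47 mm across; leave it
- calliper: vernier calliper lying flat, 200 mm; leave it

How it is judged:
On the way, in this order (a step that is already met when the one before it is completed fails the run):
1. the sleeve stands in its own insert, let go (horizontal distance between sleeve and slot_mid below 0.005 m and z of sleeve in the frame of slot_mid between 0.006 and 0.014 m and angle between sleeve's own z axis and vertical below 0.1 rad and contact force between the fingers and sleeve below 0.2 N and linear speed of sleeve below 0.02 m/s), for 0.2 s.
2. the circlip is spread on the pliers' tips and lifted clear of the cradle (value of joint each of clip_left, clip_right above 0.11 rad and height (world z) of circlip above 0.05 m and contact force between the fingers and pliers above 2 N), for 0.2 s.
At the end, for the whole second after the job is handed in: The sleeve stands let go in its own insert. The circlip is around the axle: centre within 5 mm of the axis, underside within 2 mm of the washer (2.5 mm above it), level within 7 degrees, arms spread over 0.11 rad, still. The fingers hold the pliers squeezed over 0.13 rad (all of step 1 and value of joint each of clip_left, clip_right above 0.11 rad and horizontal distance between circlip and seat below 0.005 m and z of circlip in the frame of seat between -0.002 and 0.0025 m and angle between circlip's own z axis and vertical below 0.12 rad and linear speed of circlip below 0.02 m/s and value of joint each of pliers_left, pliers_right above 0.13 rad and height (world z) of pliers_grip above 0.1 m and contact force between the fingers and pliers above 2 N and contact force between the fingers and circlip below 0.2 N); the arm keeps its last pose, push and grip.
It fails at once if another thing on the bench is moved by more than 30 mm (distance of any of sleeve_large, gear, grease_jar, spare_bearing, calliper from where it was at the start of the episode above 0.03 m).
It also fails if it takes over 58 s, if anything falls off the work surface, if the arm or the gripper's body presses on something with over 40 N, if the wrist force passes 120 N, or if a joint passes its speed limit or range.

### The arm

A 7-joint arm with a two-finger parallel gripper is mounted at the origin on the work surface. World frame = base frame: x ahead of the robot, y to its left, z up, the work surface at z = 0. Lengths are in m, angles in rad, forces in N, time in s.
With the tool pointing down it reaches from about 0.4 to 0.925 m from the base axis. Payload 4.1 kg.
Tool frame: the origin (TCP) lies where the fingers leave the gripper's body, on its centre line; the fingertips stand 73 mm ahead of it and the grasp point (between the pads) lies 54 mm ahead of it; z points along the fingers, y is the line along which they close (so a half turn about z gives the same grasp; the last joint's range is limited). The gripper opens to 85 mm and grips with 20 to 120 N. Pads are 22 mm wide; open, the fingers measure 114 mm over their backs; the gripper's body (76 mm by 85 mm) begins 54 mm behind the grasp point. The pads swing forward as they close: fully open they stand 13 mm farther back than shut.
Start: joints at [1.114, 0.398, 0.045, 1.537, -0.019, 1.207, -0.051], TCP at [0.228, -0.609, 0.304] pointing down, gripper open.
Joint ranges: [-2.82, 2.82], [-0.49, 2.23], [-1.37, 1.46], [0, 2.46], [-1.36, 4.5], [0.23, 2], [-2.94, 2.94]. Speed limits (rad/s): [2.57, 2.57, 3.14, 3.14, 3.14, 3.14, 3.14].

### API

Orientations are given as a unit quaternion [x, y, z, w].
In Python, from bench import arm gives the robot as it stands. Calls block until the motion is done:
- arm.movep(position, orientation): joint-space move of the TCP to a pose.
- arm.move_linear(position, ori=None, max_speed=0.15): straight line of the TCP; ori=None keeps the orientation; max_speed is the mean speed in m/s.
- arm.movej(angles): joint-space move.
- arm.set_gripper(opening, strength=None): opening from 0.0 (shut) to 1.0 (fully open); strength is the grip in N (None keeps the last); returns when the fingers have stopped.
- arm.sleep(seconds).
- arm.inverse_kinematics(position, orientation): joint angles nearest the present ones, or None.
- arm.get_state(): the state.
- arm.get_image(name): name is "scene" or "side" or "wrist"; returns (picture, depth): 480x640x3 uint8, blue, green, red; 480x640 float32, m along the optical axis (not along the pixel's ray), 0 where there is no reading.
- arm.camera_params(name): a dict with "mtx" (3x3 intrinsics, pixels), "world_from_camera" (4x4, takes a point from camera to world coordinates). Camera axes: x right, y down, z forward; pixel columns grow to the right and rows downward; lengths in m; the calibration is good to about 2 mm. A picture is of the moment at which its call begins: read the wrist's pose just before it. camera_params takes no time and is no camera call; for the wrist camera it gives the pose at the moment of the call.
A pose or a line that the arm cannot do raises arm.Unreachable and nothing moves.
- arm.job_done(): hands the job in; it is judged then, once.
The state is a dict: "time_s": time; "joints": joint angles; "joint_vel": joint speeds; "effort": joint torques, N m; "tool_pos": TCP position; "tcp_rot": TCP orientation; "ft_force": force on the tool from outside, world axes, zero at the start; "torque": the same for the moment, N m; "gripper_width": opening from 0.0 (shut) to 1.0 (fully open); "gripper_force": force on a finger pad.
Only numpy, scipy, OpenCV 4.12 (cv2) and the standard library are available. Lean on these libraries where they do the work, as an engineer would, in place of code of your own. Each camera call takes 0.05 s, during which the arm holds its last target. There are 200 camera calls.

## Working session

There is one attempt and no reset: what is moved stays moved. The work goes in short steps, each a Python script; the robot and the scene stay as the last script left them, time stands still between calls to the robot, and variables do not carry over. Pictures are saved under pics/ and viewed, at most 10 in all, crops included, and the job is handed in when it is done.

```bash
ls; mkdir -p pics
python3 - <<'E'
from bench import arm
import cv2,numpy as np
for n in ("scene","side"):
    im,d=arm.get_image(n); p=arm.camera_params(n)
    cv2.imwrite(f"pics/{n}0.png",im); np.savez(f"{n}0.npz",im=im,d=d,**p)
    print(n,np.round(p["mtx"],1).tolist(),np.round(p["world_from_camera"],3).tolist())
print(arm.get_state())
E
```

```text
pics
scene [[500.9, 0.0, 319.5], [0.0, 500.9, 246.0], [0.0, 0.0, 1.0]] [[0.521, 0.656, -0.547, 1.031], [0.854, -0.398, 0.336, -0.273], [0.002, -0.642, -0.767, 0.771], [0.0, 0.0, 0.0, 1.0]]
side [[565.5, 0.0, 320.7], [0.0, 565.5, 224.5], [0.0, 0.0, 1.0]] [[0.999, -0.016, 0.034, 0.529], [-0.037, -0.58, 0.814, -0.975], [0.007, -0.815, -0.58, 0.831], [0.0, 0.0, 0.0, 1.0]]
{'time_s': 0.1, 'joints': array([ 1.1139937 ,  0.39909192,  0.04503523,  1.53779335, -0.01868983,
        1.20689749, -0.05069596]), 'joint_vel': array([-0.00073941, -0.00049342,  0.00142458, -0.00389919, -0.00025847,
        0.00053128,  0.0001445 ]), 'effort': array([ 3.12725380e-03, -4.76259971e+01,  1.37006767e+00, -2.54949492e+01,
        1.20066231e-02,  5.00537048e-03, -1.28923747e-05]), 'tool_pos': array([ 0.22750851, -0.60839349,  0.30296659]), 'tcp_rot': array([ 9.84028733e-01,  1.78007503e-01, -2.21158688e-04, -8.56351084e-04]), 'ft_force': array([ 0.43836457, -0.2275953 , -0.36679213]), 'torque': array([ 0.01467165, -0.00757669,  0.02556795]), 'gripper_force': 0.0, 'gripper_width': 1.0001814879741189}
```

View pics/scene0.png

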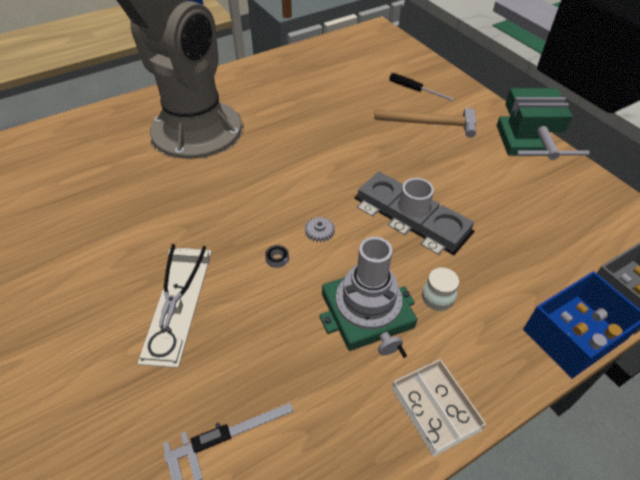

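View pics/side0.png

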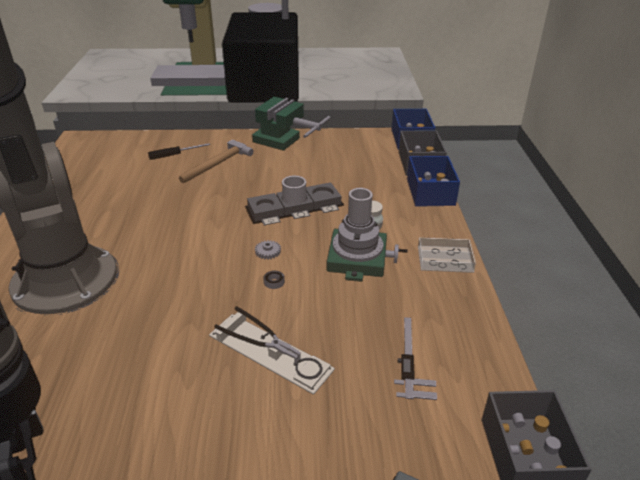

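The scene picture shows the sleeve on the axle, top at about (375,247). The inserts are at (381,188), (418,188, holding the large sleeve) and (447,225), and the last one looks like the mid insert. The pliers' pivot is at about (172,297) and the clip at (162,343). The side view agrees. Next I'll measure from depth.

```bash
cat > h.py <<'E'
import cv2,numpy as np
from scipy.optimize import least_squares
def cloud(d,K,T):
    v,u=np.nonzero(d>0); z=d[v,u]
    P=np.c_[(u-K[0,2])/K[0,0]*z,(v-K[1,2])/K[1,1]*z,z]
    return P@T[:3,:3].T+T[:3,3],np.c_[u,v]
def circ(xy,r=None):
    c0=(xy.min(0)+xy.max(0))/2
    if r: s=least_squares(lambda p:np.hypot(*(xy-p).T)-r,c0,loss="soft_l1",f_scale=.001)
    else: s=least_squares(lambda p:np.hypot(*(xy-p[:2]).T)-p[2],[*c0,.03],loss="soft_l1",f_scale=.001)
    return s.x
def proj(P,K,T):
    c=np.linalg.inv(T)@np.r_[P,1]; return (K@c[:3]/c[2])[:2]
def Q(yaw):  # tool down, tool y axis at yaw (world)
    from scipy.spatial.transform import Rotation as R
    y=np.array([np.cos(yaw),np.sin(yaw),0]);z=np.array([0,0,-1.])
    return R.from_matrix(np.c_[np.cross(y,z),y,z]).as_quat()
E
python3 - <<'E'
from h import *
for n,bx,ba,bp in (("scene",(350,235,400,295),(350,170,480,255),(135,240,215,370)),("side",(340,185,378,240),(240,170,348,225),(205,300,338,395))):
    f=np.load(n+"0.npz"); P,uv=cloud(f["d"],f["mtx"],f["world_from_camera"])
    box=lambda b:P[(uv[:,0]>b[0])&(uv[:,0]<b[2])&(uv[:,1]>b[1])&(uv[:,1]<b[3])]
    S=box(bx); S=S[(S[:,2]>.173)&(S[:,2]<.183)]; print(n,"sleeve top",len(S),circ(S[:,:2]).round(4),circ(S[:,:2],.0235).round(4),np.median(S[:,2]))
    B=box(ba); L=B[(B[:,2]>.072)&(B[:,2]<.084)]; print(" large",circ(L[:,:2]).round(4))
    T=B[(B[:,2]>.026)&(B[:,2]<.034)]; r=cv2.minAreaRect(T[:,:2].astype(np.float32)); print(" row",len(T),r,cv2.boxPoints(r).round(3).tolist())
    F=B[(B[:,2]>.010)&(B[:,2]<.021)]
    c=np.array(r[0]);
    ax=np.deg2rad(r[2]); e=np.array([np.cos(ax),np.sin(ax)]) if r[1][0]>r[1][1] else np.array([-np.sin(ax),np.cos(ax)])
    for s in(-.08,.08):
        q=c+s*e; near=F[np.hypot(*(F[:,:2]-q).T)<.034]; print(" slot",s,q.round(4),"floor pts",len(near),np.ptp((near[:,:2]-q)@e).round(4))
    C=box(bp); b=C[(C[:,2]>.003)&(C[:,2]<.05)]; rr=cv2.minAreaRect(b[:,:2].astype(np.float32)); print(" cradle",rr)
    h=C[(C[:,2]>.027)&(C[:,2]<.05)]; print(" high",len(h),h.mean(0).round(3),cv2.minAreaRect(h[:,:2].astype(np.float32)))
E
```

```text
scene sleeve top 336 [0.6583 0.0557 0.0231] [0.6583 0.0558] 0.17686073303407085
 large [0.5116 0.2741 0.0288]
 row 1816 ((0.5098981261253357, 0.274654358625412), (0.23868536949157715, 0.08049425482749939), 18.51799964904785) [[0.3840000033378601, 0.2750000059604645], [0.4099999964237213, 0.19900000095367432], [0.6359999775886536, 0.27399998903274536], [0.6100000143051147, 0.35100001096725464]]
 slot -0.08 [0.434  0.2492] floor pts 179 0.0377
 slot 0.08 [0.5858 0.3001] floor pts 365 0.0523
 cradle ((0.44960153102874756, -0.23536793887615204), (0.15553906559944153, 0.30014732480049133), 66.30636596679688)
 high 1098 [ 0.446 -0.214  0.037] ((0.44760018587112427, -0.21926337480545044), (0.07549519091844559, 0.17873045802116394), 52.22246170043945)
side sleeve top 143 [0.6571 0.0548 0.0234] [0.6571 0.0548] 0.1763628343585254
 large [0.7617 0.2921 0.2518]
 row 928 ((0.5106254816055298, 0.27520039677619934), (0.23790757358074188, 0.08724794536828995), 17.745859146118164) [[0.3840000033378601, 0.2800000011920929], [0.41100001335144043, 0.19699999690055847], [0.6370000243186951, 0.27000001072883606], [0.6110000014305115, 0.3529999852180481]]
 slot -0.08 [0.4344 0.2508] floor pts 79 0.0379
 slot 0.08 [0.5868 0.2996] floor pts 139 0.0477
 cradle ((0.45970067381858826, -0.2085084617137909), (0.23977704346179962, 0.27718234062194824), 88.23136901855469)
 high 1032 [ 0.442 -0.217  0.036] ((0.4416457712650299, -0.22336560487747192), (0.07159070670604706, 0.17881973087787628), 49.163719177246094)
```

Run:
```python
from bench import arm
from h import *
q=Q(np.deg2rad(-71.7))
def look(n,p):
    arm.movep(p,q); arm.sleep(.2); P=arm.camera_params("wrist"); im,d=arm.get_image("wrist")
    cv2.imwrite(f"pics/{n}.png",im); np.savez(f"{n}.npz",im=im,d=d,**P)
    s=arm.get_state(); print(n,s["time_s"],s["tool_pos"].round(4),P["world_from_camera"].round(3).tolist())
look("wp",[.455,-.235,.33]); look("wa",[.658,.055,.36]); look("ws",[.586,.30,.30])
ims=[cv2.imread(f"pics/{n}.png") for n in("wp","wa","ws")]
cv2.imwrite("pics/m1.png",np.vstack([np.hstack([cv2.resize(i,(400,300)) for i in ims[1:]]),cv2.resize(ims[0],(400,300)).repeat(1,0) if 0 else np.hstack([cv2.resize(ims[0],(400,300)),np.zeros((300,400,3),np.uint8)])]))
```

```text
wp 1.9583 [ 0.4548 -0.2358  0.3299] [[0.312, -0.908, -0.279, 0.527], [-0.95, -0.299, -0.092, -0.214], [0.0, 0.294, -0.956, 0.4], [0.0, 0.0, 0.0, 1.0]]
wa 3.5417 [0.6579 0.0536 0.3602] [[0.312, -0.908, -0.279, 0.73], [-0.95, -0.298, -0.093, 0.075], [0.001, 0.294, -0.956, 0.431], [0.0, 0.0, 0.0, 1.0]]
ws 4.8167 [0.587  0.2984 0.3002] [[0.311, -0.909, -0.278, 0.659], [-0.95, -0.297, -0.092, 0.32], [0.001, 0.293, -0.956, 0.371], [0.0, 0.0, 0.0, 1.0]]
```

View pics/m1.png

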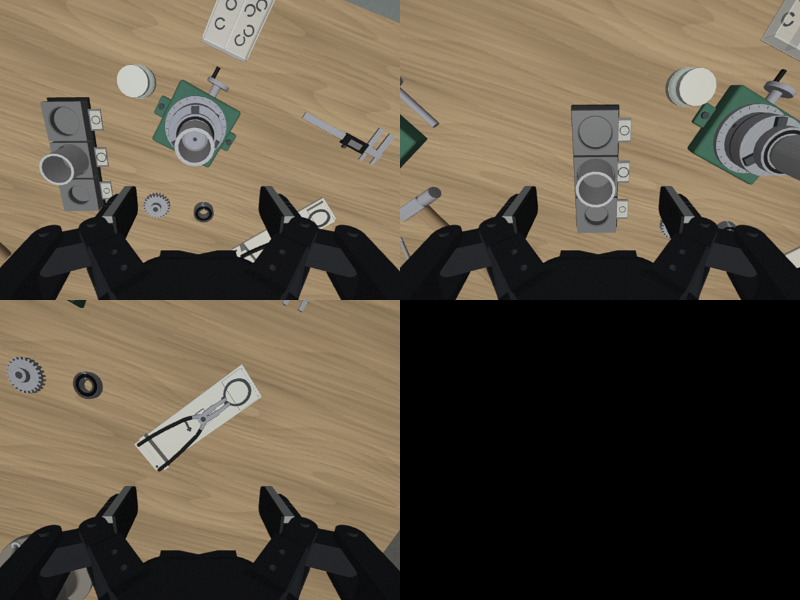

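View pics/wp.png

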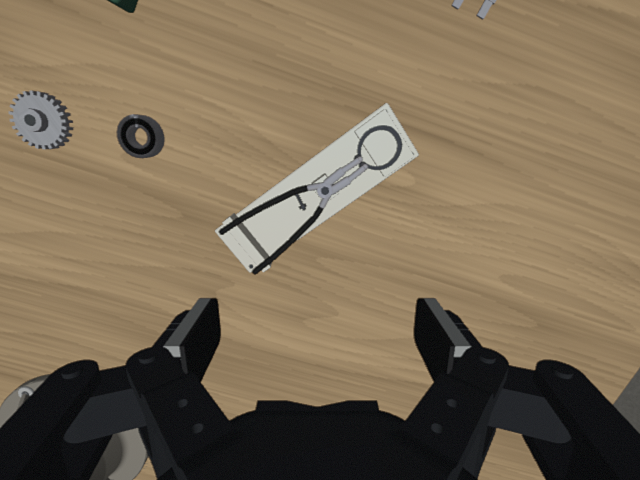

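The wrist views confirm that the free, larger recess at (64,120) in the first tile is slot_mid, at the end of the row beyond the large sleeve. In wp.png the pivot is at (325,190), the clip centre near (380,148) and the handle ends at (222,232) and (256,271).

Run:
```python
from h import *
def ray(uv,z,f):
    K,T=f["mtx"],f["world_from_camera"]; v=T[:3,:3]@np.linalg.inv(K)@[*uv,1]; o=T[:3,3]; return (o+v*(z-o[2])/v[2])[:2]
f=np.load("wp.npz")
piv=ray((325,190),.039,f)
g=cv2.cvtColor(f["im"],6)
# clip ring: dark pixels in ROI -> world at z=.017, circle fit with trimming
v,u=np.nonzero(g[115:182,345:412]<95); W=np.array([ray((a+345,b+115),.0185,f) for a,b in zip(u,v)])
c=circ(W); print("clip",c.round(4),len(W))
h1,h2=ray((222,232),.039,f),ray((256,271),.039,f); hm=(h1+h2)/2
P,uv=cloud(f["d"],f["mtx"],f["world_from_camera"])
m=(P[:,2]>.027)&(P[:,2]<.05)&(np.hypot(*(P[:,:2]-piv).T)<.16)
yaw=lambda d:np.rad2deg(np.arctan2(d[1],d[0])).round(2)
print("piv",piv.round(4),"handles",hm.round(4),"yaw hm->piv",yaw(piv-hm),"piv->clip",yaw(c[:2]-piv),"hm->clip",yaw(c[:2]-hm),np.linalg.norm(piv-hm),np.linalg.norm(c[:2]-piv),np.linalg.norm(h1-h2))
b=cv2.inRange(f["im"],(150,150,150),(255,255,255)); b[300:]=0; b[:80]=0
ct=max(cv2.findContours(cv2.morphologyEx(b,3,np.ones((25,25))),0,1)[0],key=cv2.contourArea)
W=np.array([ray(x,.006,f) for x in ct[:,0]],np.float32); r=cv2.minAreaRect(W); print("cradle",r)
f=np.load("ws.npz"); P,uv=cloud(f["d"],f["mtx"],f["world_from_camera"])
sel=np.hypot(*(P[:,:2]-[.51,.275]).T)<.16
T=P[sel&(P[:,2]>.026)&(P[:,2]<.034)]; r=cv2.minAreaRect(T[:,:2].astype(np.float32)); print("row",r)
L=P[sel&(P[:,2]>.074)&(P[:,2]<.082)]; print("large",circ(L[:,:2],).round(4))
F=P[sel&(P[:,2]>.012)&(P[:,2]<.020)&(np.hypot(*(P[:,:2]-[.586,.3]).T)<.032)];print("floor mid",len(F),circ(cv2.convexHull(F[:,:2].astype(np.float32))[:,0]).round(4))
f=np.load("wa.npz"); P,uv=cloud(f["d"],f["mtx"],f["world_from_camera"])
S=P[(np.hypot(*(P[:,:2]-[.658,.055]).T)<.05)&(P[:,2]>.173)&(P[:,2]<.182)];print("sleeve",len(S),circ(S[:,:2]).round(4),S[:,2].mean())
cv2.imwrite("pics/wpz.png",cv2.resize(np.load("wp.npz")["im"][90:290,200:440],None,fx=3,fy=3,interpolation=2))
```

```text
clip [ 0.5374 -0.283   0.022 ] 452
piv [ 0.4775 -0.2398] handles [ 0.3793 -0.1689] yaw hm->piv -35.82 piv->clip -35.79 hm->clip -35.81 0.12111804131712688 0.07391384554221347 0.05945542411058231
cradle ((0.4623755216598511, -0.23240095376968384), (0.08028668165206909, 0.25031009316444397), 54.03086853027344)
row ((0.5101196765899658, 0.2753286361694336), (0.23702014982700348, 0.07620584219694138), 18.597057342529297)
large [0.5117 0.2758 0.0287]
floor mid 2008 [0.5854 0.3008 0.0273]
sleeve 1284 [0.6582 0.0566 0.0229] 0.17691663237509658
```

Run:
```python
from bench import arm
from h import *
q=Q(np.deg2rad(-71.4)); s=lambda t:(lambda x:print(t,round(x["time_s"],2),x["tool_pos"].round(4),x["ft_force"].round(1),round(x["gripper_width"],3),round(float(x["gripper_force"]),1)))(arm.get_state())
arm.movep([.658,.056,.28],q); arm.move_linear([.658,.056,.214],q); s("down")
arm.set_gripper(0,40); s("grip")
arm.move_linear([.658,.056,.285],q); s("up")
arm.movep([.5857,.3008,.21],q); arm.move_linear([.5857,.3008,.15],q); s("above")
P=arm.camera_params("wrist");im,d=arm.get_image("wrist");cv2.imwrite("pics/place.png",im);np.savez("place.npz",im=im,d=d,**P)
```

```text
down 6.41 [0.6583 0.0572 0.2146] [0.9 0.1 0.7] 1.001 0.0
grip 6.83 [0.6587 0.0567 0.2156] [-1.1  1.9  5.6] 0.601 42.2
up 7.45 [0.6574 0.0555 0.2839] [ 0.1  0.5 -1.8] 0.599 42.8
above 9.03 [0.5866 0.3001 0.1504] [ 0.7 -0.2 -0.5] 0.598 42.8
```

View pics/place.png

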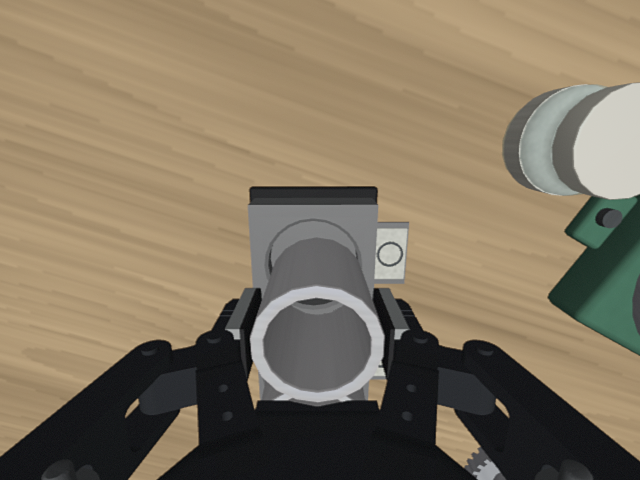

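The sleeve is held upright over the block. The recess is centred near (314,258) and the sleeve axis near (317,·), so it sits about 1 mm to the right, which is mostly arm lag. I'll lower it slowly.

Run:
```python
from bench import arm
from h import *
q=Q(np.deg2rad(-71.4)); s=lambda t:(lambda x:print(t,round(x["time_s"],2),x["tool_pos"].round(4),x["ft_force"].round(1),round(x["gripper_width"],3),round(float(x["gripper_force"]),1)))(arm.get_state())
p=np.array([.5853,.3015])
for z in (.135,.128,.122,.118,.116,.1145):
    arm.move_linear([*p,z],q,max_speed=.05); s(z)
    if arm.get_state()["ft_force"][2]>6: break
```

```text
0.135 9.53 [0.5851 0.3014 0.1346] [-0.1  0.5 -1.3] 0.603 42.8
0.128 9.82 [0.5855 0.3016 0.1277] [ 0.9  0.4 -1.7] 0.605 42.8
0.122 10.09 [0.5854 0.3016 0.1216] [ 1.8  0.9 -2.3] 0.6 42.8
0.118 10.34 [0.5854 0.3016 0.1178] [ 1.9  0.5 -3. ] 0.598 42.7
0.116 10.59 [0.5855 0.3017 0.1166] [0.2 0.8 3.6] 0.598 43.1
0.1145 10.84 [0.5855 0.3017 0.1166] [-2.4 -1.6 11.3] 0.603 44.0
```

Run:
```python
from bench import arm
from h import *
q=Q(np.deg2rad(-71.4)); s=lambda t:(lambda x:print(t,round(x["time_s"],2),x["tool_pos"].round(4),x["ft_force"].round(1),round(x["gripper_width"],3),round(float(x["gripper_force"]),1)))(arm.get_state())
arm.set_gripper(1.0); s("open"); arm.sleep(.3)
arm.move_linear([.5853,.3015,.25],q,.2)
arm.movep([.64,.07,.33],q); arm.sleep(.2); P=arm.camera_params("wrist");im,d=arm.get_image("wrist");cv2.imwrite("pics/wa2.png",im);np.savez("wa2.npz",im=im,d=d,**P); s("look")
X,_=cloud(d,P["mtx"],P["world_from_camera"])
for n,c,lo,hi,r in(("axle top",(.658,.056),.130,.138,.03),("washer",(.658,.056),.112,.118,.03),("sleeve",(.5857,.301),.074,.083,.04)):
    S=X[(np.hypot(*(X[:,:2]-c).T)<r)&(X[:,2]>lo)&(X[:,2]<hi)]
    print(n,len(S),S[:,2].mean().round(4),circ(cv2.convexHull(S[:,:2].astype(np.float32))[:,0]).round(4),circ(S[:,:2]).round(4))
for a in(54.2,-125.8):
    print(a,[np.round(arm.inverse_kinematics(p,Q(np.deg2rad(a))),2) for p in([.437,-.2106,.0885],[.559,.127,.19])])
```

```text
open 11.28 [0.585  0.3013 0.114 ] [-0.3 -0.1  0.7] 0.995 0.0
look 13.64 [0.6396 0.0719 0.3295] [-0.1  0.2 -0.9] 1.001 0.0
axle top 1594 0.132 [0.6575 0.0563 0.0188] [0.6576 0.0564 0.0134]
washer 490 0.1154 [0.6576 0.0564 0.023 ] [0.6568 0.0559 0.0216]
sleeve 1025 0.0776 [0.585  0.2994 0.0258] [0.5856 0.2985 0.0231]
54.2 [array([ 0.91,  0.47, -0.66,  2.1 ,  0.44,  0.71,  0.91]), array([ 0.36,  0.5 , -0.85,  1.83,  0.44,  1.02,  0.28])]
-125.8 [array([ 0.51,  0.4 , -0.18,  2.11,  0.12,  0.64, -1.94]), array([-0.06,  0.39, -0.3 ,  1.84,  0.14,  0.94, -2.61])]
```

View pics/wa2.png

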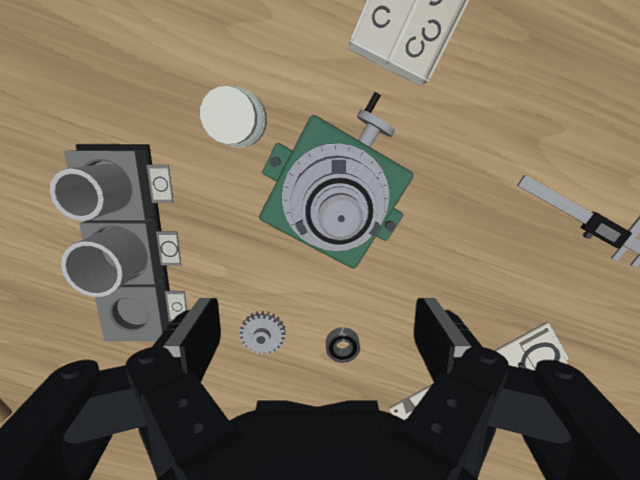

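The sleeve stands in its insert: its rim is at about (78,193), next to the large sleeve at (92,268). The axle end is clear at (341,218). Now the pliers.

Run:
```python
from bench import arm
from h import *
q=Q(np.deg2rad(54.2)); s=lambda t:(lambda x:print(t,round(x["time_s"],2),x["tool_pos"].round(4),x["ft_force"].round(1),round(x["gripper_width"],3),round(float(x["gripper_force"]),1)))(arm.get_state())
g=[.4373,-.2109]
arm.movep([*g,.17],q); arm.move_linear([*g,.0885],q,.1); arm.sleep(.2); s("down")
arm.set_gripper(0,30); arm.sleep(.3); s("grip")
arm.move_linear([*g,.16],q,.06); arm.sleep(.3); s("up")
for n in("scene","side"):
    P=arm.camera_params(n);im,d=arm.get_image(n);np.savez(n+"1.npz",im=im,d=d,**P)
    c=proj([.536,-.282,.09],P["mtx"],P["world_from_camera"]).astype(int); print(n,c)
    x0,y0=max(c[0]-90,0),max(c[1]-90,0); cv2.imwrite(f"{n}1c.png",cv2.resize(im[y0:y0+150,x0:x0+150],(400,400),interpolation=2))
cv2.imwrite("pics/lift.png",np.hstack([cv2.imread("scene1c.png"),cv2.imread("side1c.png")]))
```

```text
down 17.04 [ 0.4377 -0.2111  0.0891] [ 0.3 -0.   1.4] 1.001 0.0
grip 17.89 [ 0.4385 -0.2111  0.0902] [-2.   1.1 13.8] 0.376 28.8
up 19.53 [ 0.4372 -0.2108  0.1598] [-0.9 -0.7 -1.6] 0.364 29.8
scene [150 319]
side [306 339]
```

View pics/lift.png

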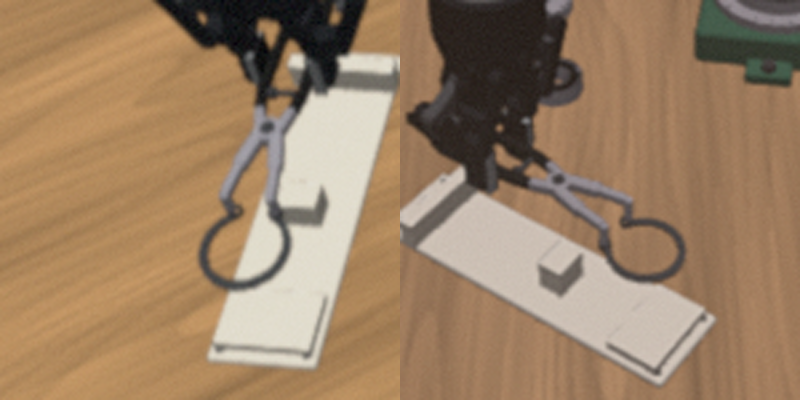

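The clip is spread and hangs level on the tips, in the left crop at (245,247) and the right at (645,250). I'll measure it from both clouds, then carry it over the axle.

```bash
cat >> h.py <<'E'
def clip(n,im,d,P,e,zexp):
    X,uv=cloud(d,P["mtx"],P["world_from_camera"])
    r=np.hypot(*(X[:,:2]-e[:2]).T)
    m=(r<.033)&(r>.017)&(abs(X[:,2]-zexp)<.012); S=X[m]
    c=circ(S[:,:2],.0247); t=(S[:,:2]-c)
    k=abs(np.hypot(*t.T)-.0247)<.004; S=S[k]; t=t[k]
    A=np.c_[t,np.ones(len(t))]; pl=np.linalg.lstsq(A,S[:,2],rcond=None)[0]
    print(n,len(S),"c",c.round(4),"top z",np.median(S[:,2]).round(4),"slopes",pl[:2].round(3))
E
python3 - <<'E'
from bench import arm
from h import *
dr=np.array([np.cos(np.deg2rad(-35.8)),np.sin(np.deg2rad(-35.8))])
e=np.array([.4372,-.2108])+.122*dr; print("expected",e.round(4),"top z .0866")
for n in("scene","side"):
    f=np.load(n+"1.npz"); clip(n,f["im"],f["d"],f,e,.087)
q=Q(np.deg2rad(54.2)); ax=np.array([.6576,.0564]); t=ax-.122*dr
s=lambda t:(lambda x:print(t,round(x["time_s"],2),x["tool_pos"].round(4),x["ft_force"].round(1),round(x["gripper_width"],3),round(float(x["gripper_force"]),1)))(arm.get_state())
arm.move_linear([.4373,-.2109,.245],q,.1); arm.move_linear([*t,.245],q,.12); arm.sleep(.4); s("over")  # clip underside ~.169
st=arm.get_state()["tool_pos"]; e=st[:2]+.122*dr; print("exp",e.round(4))
for n in("scene","side"):
    P=arm.camera_params(n);im,d=arm.get_image(n);np.savez(n+"2.npz",im=im,d=d,**P); clip(n,im,d,P,e,st[2]-.0557-.0205+.003)
    X,_=cloud(d,P["mtx"],P["world_from_camera"]); S=X[(np.hypot(*(X[:,:2]-ax).T)<.03)&(X[:,2]>.130)&(X[:,2]<.138)]; print(" axle",len(S),circ(cv2.convexHull(S[:,:2].astype(np.float32))[:,0]).round(4) if len(S)>9 else "")
    c=proj([*ax,.15],P["mtx"],P["world_from_camera"]).astype(int); cv2.imwrite(f"{n}2c.png",cv2.resize(im[c[1]-60:c[1]+60,c[0]-60:c[0]+60],(400,400),interpolation=2))
cv2.imwrite("pics/over.png",np.hstack([cv2.imread("scene2c.png"),cv2.imread("side2c.png")]))
E
```

```text
expected [ 0.5361 -0.2822] top z .0866
scene 320 c [ 0.5369 -0.2821] top z 0.0844 slopes [-0.09   0.072]
side 248 c [ 0.536  -0.2824] top z 0.0842 slopes [-0.105  0.068]
over 24.18 [0.5586 0.1278 0.245 ] [ 0.5  0.5 -2.6] 0.367 29.8
exp [0.6576 0.0564]
scene 324 c [0.6582 0.0558] top z 0.1692 slopes [-0.112  0.076]
 axle 257 [0.6576 0.0563 0.0189]
side 141 c [0.6573 0.0559] top z 0.1694 slopes [-0.122  0.078]
 axle 121 [0.6578 0.0548 0.0191]
```

View pics/over.png

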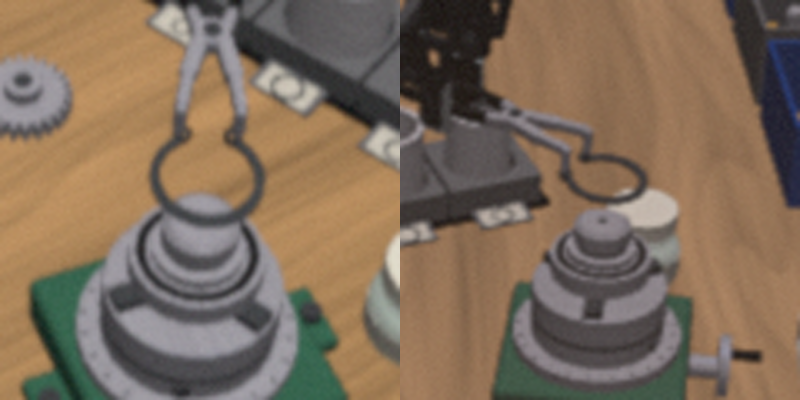

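The ring hangs over the axle end, centred within about 1 mm, but its far edge droops about 0.13 rad. I'll pitch the tool nose up about the clip to level it and measure again.

```bash
cat >> h.py <<'E'
from scipy.spatial.transform import Rotation as R
DR=np.array([np.cos(np.deg2rad(-35.8)),np.sin(np.deg2rad(-35.8)),0])
def pose(c,th,o=(.122,-.079)):
    r=R.from_rotvec(th*np.array([DR[1],-DR[0],0]))
    return np.array(c)-r.apply(o[0]*DR+[0,0,o[1]]),(r*R.from_quat(Q(np.deg2rad(54.2)))).as_quat()
E
python3 - <<'E'
from bench import arm
from h import *
s=lambda t:(lambda x:print(t,round(x["time_s"],2),x["tool_pos"].round(4),x["ft_force"].round(1),round(x["gripper_width"],3),round(float(x["gripper_force"]),1)))(arm.get_state())
p,q=pose([.6576,.0562,.155],.125); print(p.round(4))
arm.move_linear(p,q,.05); arm.sleep(.4); s("tilt"); st=arm.get_state()
c=st["tool_pos"]-p+[.6576,.0562,.155]; print("exp clip",c.round(4), "rot err",(R.from_quat(q).inv()*R.from_quat(st["tcp_rot"])).as_rotvec().round(4))
for n in("scene","side"):
    P=arm.camera_params(n);im,d=arm.get_image(n); clip(n,im,d,P,c,c[2]+.003)
E
```

```text
[0.5514 0.1328 0.2182]
tilt 25.4 [0.5516 0.1326 0.2182] [ 1.   0.1 -1.7] 0.368 29.8
exp clip [0.6578 0.0561 0.155 ] rot err [-0.0001  0.      0.0005]
scene 311 c [0.6578 0.0557] top z 0.1587 slopes [-0.006  0.006]
side 132 c [0.6565 0.056 ] top z 0.1585 slopes [-0.022  0.02 ]
```

Run:
```python
from bench import arm
from h import *
s=lambda t:(lambda x:print(t,round(x["time_s"],2),x["tool_pos"].round(4),x["ft_force"].round(1),round(x["gripper_width"],3)))(arm.get_state())
f0=arm.get_state()["ft_force"]
for z in(.140,.134,.130,.126,.122,.119,.117,.1155,.1145,.1138):
    p,q=pose([.6577,.0564,z],.125); arm.move_linear(p,q,.04); s(z)
    f=arm.get_state()["ft_force"]-f0
    if f[2]>4 or np.hypot(*f[:2])>5: print("stop"); break
arm.sleep(.3); s("end"); st=arm.get_state(); c=st["tool_pos"]-p+[.6577,.0564,z]
for n in("scene","side"):
    P=arm.camera_params(n);im,d=arm.get_image(n); 
    try: clip(n,im,d,P,[.6576,.0563],c[2]+.003)
    except Exception as e: print(e)
    k=proj([.6576,.0564,.12],P["mtx"],P["world_from_camera"]).astype(int); cv2.imwrite(f"{n}3c.png",cv2.resize(im[k[1]-45:k[1]+35,k[0]-40:k[0]+40],(400,400),interpolation=2))
cv2.imwrite("pics/seat.png",np.hstack([cv2.imread("scene3c.png"),cv2.imread("side3c.png")]))
```

```text
0.14 26.02 [0.5514 0.133  0.2028] [ 0.4 -0.3 -0.8] 0.37
0.134 26.32 [0.5513 0.1329 0.1969] [-0.4  1.1 -2.1] 0.368
0.13 26.57 [0.5514 0.1329 0.1929] [ 0.1  0.8 -2.6] 0.368
0.126 26.82 [0.5513 0.1329 0.1888] [ 0.8 -1.2 -1.2] 0.37
0.122 27.07 [0.5513 0.1329 0.1848] [ 0.4 -0.7 -2. ] 0.371
0.119 27.32 [0.5514 0.1329 0.182 ] [ 0.1 -0.4 -1. ] 0.367
0.117 27.57 [0.5515 0.133  0.18  ] [-0.2  0.8 -1.2] 0.37
0.1155 27.82 [0.5517 0.1331 0.1788] [-0.1 -0.  -1.1] 0.367
0.1145 28.07 [0.5517 0.1331 0.1779] [-0.5  0.  -0.4] 0.372
0.1138 28.32 [0.5517 0.1331 0.1772] [-0.6 -0.2  0.4] 0.369
end 28.62 [0.5516 0.1331 0.1771] [-0.3  0.3  0.3] 0.368
scene 391 c [0.6583 0.0558] top z 0.1183 slopes [-0.122  0.105]
side 187 c [0.6578 0.0567] top z 0.1175 slopes [0.016 0.144]
```

View pics/seat.png

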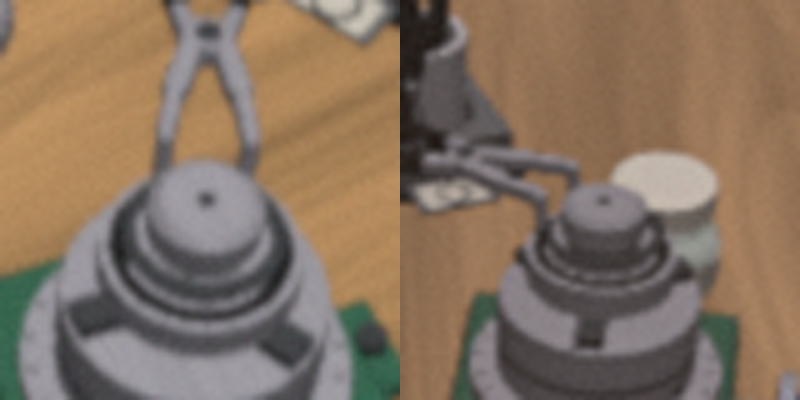

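The ring is around the axle at washer level in both crops, with the axle end at (205,200) and (603,200). The depth fit also picked up axle and bearing points, so I'll refit on the ring band only.

Run:
```python
from bench import arm
from h import *
print(arm.get_state()["tool_pos"].round(4))
ring=[]
for n in("scene","side"):
    P=arm.camera_params(n);D=[arm.get_image(n)[1] for _ in range(4)]
    d=np.median(D,0); X,_=cloud(d,P["mtx"],P["world_from_camera"]); t=X[:,:2]-[.6577,.0562]; r=np.hypot(*t.T)
    m=(r>.0225)&(r<.0275)&(X[:,2]>.1125)&(X[:,2]<.124); S,t=X[m],t[m]
    a=t@DR[:2]; b=t@[-DR[1],DR[0]]
    ang=np.rad2deg(np.arctan2(b,a))
    print(n,len(S),[(k,int(((ang>k)&(ang<=k+45)).sum()),np.round(np.median(S[(ang>k)&(ang<=k+45),2]),4)) for k in range(-180,180,45) if ((ang>k)&(ang<=k+45)).sum()>3])
```

```text
[0.5516 0.1331 0.1771]
scene 185 [(-180, 4, np.float64(0.121)), (-135, 20, np.float64(0.1191)), (-90, 31, np.float64(0.1199)), (-45, 37, np.float64(0.1203)), (0, 40, np.float64(0.1206)), (45, 33, np.float64(0.1198)), (90, 18, np.float64(0.1191))]
side 81 [(-180, 10, np.float64(0.1183)), (-135, 14, np.float64(0.1187)), (-90, 22, np.float64(0.119)), (-45, 14, np.float64(0.1209)), (0, 10, np.float64(0.1208)), (45, 10, np.float64(0.1204))]
```

Run:
```python
from bench import arm
from h import *
def meas():
  for n in("scene","side"):
    P=arm.camera_params(n); d=np.median([arm.get_image(n)[1] for _ in range(4)],0); X,uv=cloud(d,P["mtx"],P["world_from_camera"]); t=X[:,:2]-[.6577,.0562]; r=np.hypot(*t.T)
    m=(r<.012)&(X[:,2]>.12); A=np.c_[t[m],np.ones(m.sum())]; k=np.linalg.lstsq(A,X[m,2],rcond=None)[0]
    m2=(r>.029)&(r<.0325)&(X[:,2]>.104)&(X[:,2]<.1125)
    m3=(r>.0225)&(r<.0275)&(X[:,2]>.1125)&(X[:,2]<.124); B=np.c_[t[m3],np.ones(m3.sum())]; k3=np.linalg.lstsq(B,X[m3,2],rcond=None)[0]
    print(n,"axle top",k[2].round(4),"slope along",(k[:2]@DR[:2]).round(3),"| bearing",m2.sum(),np.median(X[m2,2]).round(4),"| ring",k3[2].round(4),"along",(k3[:2]@DR[:2]).round(3),"across",(k3[:2]@[-DR[1],DR[0]]).round(3))
meas()
p,q=pose([.6577,.0564,.1138],.095); arm.move_linear(p,q,.03); arm.sleep(.4); s=arm.get_state(); print(s["time_s"],s["tool_pos"].round(4),p.round(4),s["ft_force"].round(1),s["gripper_width"]); meas()
```

```text
scene axle top 0.1318 slope along 0.012 | bearing 165 0.1091 | ring 0.1196 along 0.03 across -0.002
side axle top 0.1319 slope along -0.019 | bearing 67 0.1087 | ring 0.1194 along 0.026 across 0.038
30.2167 [0.5529 0.1318 0.1807] [0.5531 0.1318 0.1809] [-0.1 -0.7 -1.3] 0.36709099515195615
scene axle top 0.1317 slope along -0.004 | bearing 163 0.1092 | ring 0.121 along 0.069 across -0.002
side axle top 0.1317 slope along -0.042 | bearing 73 0.1089 | ring 0.12 along 0.081 across 0.026
```

Run:
```python
from bench import arm
from h import *
out=[]
for n in("scene","side"):
    P=arm.camera_params(n); F=[arm.get_image(n) for _ in range(6)]; d=np.median([f[1] for f in F],0); im=np.mean([f[0] for f in F],0).astype(np.uint8)
    X,uv=cloud(d,P["mtx"],P["world_from_camera"]); g=cv2.cvtColor(im,6)[uv[:,1],uv[:,0]]; t=X[:,:2]-[.6577,.0562]; r=np.hypot(*t.T); a=np.rad2deg(np.arctan2(t@[-DR[1],DR[0]],t@DR[:2]))
    for lo,hi in((-35,35),(60,120),(-120,-60)):
        print(n,lo,hi,[(k,int(m.sum()),round(float(np.median(X[m,2]))*1e3,1),int(np.median(g[m]))) for k in range(16,35,1) for m in[(a>lo)&(a<hi)&(r>k*1e-3)&(r<=(k+1)*1e-3)&(X[:,2]>.1)] if m.sum()>2])
    k=proj([.6576,.0564,.12],P["mtx"],P["world_from_camera"]).astype(int); out.append(cv2.resize(im[k[1]-30:k[1]+30,k[0]-30:k[0]+30],(400,400),interpolation=2))
cv2.imwrite("pics/seat2.png",np.hstack(out))
```

```text
scene -35 35 [(16, 14, 132.5, 131), (17, 39, 127.3, 77), (18, 31, 125.9, 74), (21, 12, 111.4, 98), (22, 29, 111.2, 104), (23, 16, 123.1, 70), (24, 23, 109.9, 71), (25, 13, 122.8, 63), (26, 27, 122.2, 64), (27, 27, 121.3, 71), (28, 15, 109.4, 109), (29, 13, 109.2, 121), (30, 11, 109.1, 135), (31, 11, 109.1, 128), (32, 53, 106.2, 85), (33, 35, 104.8, 80)]
scene 60 120 [(16, 6, 133.1, 141), (17, 3, 132.4, 133), (18, 15, 131.0, 123), (19, 5, 116.1, 131), (21, 3, 115.4, 132), (22, 9, 120.7, 98), (23, 8, 121.1, 76), (24, 8, 120.9, 69), (25, 9, 121.2, 66), (26, 9, 119.3, 61), (27, 6, 109.7, 42), (28, 7, 109.8, 54), (29, 7, 109.3, 80), (30, 10, 108.8, 100), (31, 10, 109.4, 138), (32, 12, 109.3, 141), (33, 9, 107.6, 128)]
scene -120 -60 [(16, 3, 133.1, 127), (17, 9, 132.4, 120), (18, 17, 125.1, 98), (19, 5, 116.1, 130), (21, 9, 117.7, 104), (22, 4, 120.6, 79), (23, 10, 120.6, 71), (24, 10, 120.1, 64), (25, 13, 109.7, 61), (26, 9, 120.9, 55), (27, 8, 109.3, 42), (28, 10, 109.4, 68), (29, 7, 109.0, 80), (30, 9, 108.8, 124), (31, 9, 109.2, 134), (32, 12, 109.2, 140), (33, 18, 105.7, 110)]
side -35 35 [(16, 4, 132.6, 116), (17, 13, 129.0, 77), (18, 9, 125.5, 73), (21, 11, 112.0, 85), (22, 12, 114.0, 81), (23, 5, 111.6, 80), (24, 9, 122.6, 67), (25, 7, 120.4, 65), (26, 5, 123.1, 66), (27, 11, 109.7, 62), (28, 5, 109.6, 64), (29, 7, 108.9, 92), (31, 8, 108.1, 109), (32, 21, 106.3, 86), (33, 8, 104.1, 73)]
side 60 120 [(18, 3, 131.5, 146)]
side -120 -60 [(16, 8, 130.7, 99), (17, 12, 126.0, 75), (18, 20, 124.6, 74), (19, 4, 128.2, 84), (21, 13, 113.9, 80), (22, 8, 111.8, 77), (23, 8, 111.9, 78), (24, 5, 120.6, 61), (25, 8, 118.7, 62), (26, 12, 114.7, 64), (27, 5, 109.6, 76), (28, 3, 109.0, 86), (30, 8, 109.3, 98), (31, 8, 107.9, 94), (32, 21, 105.2, 76), (33, 15, 103.5, 76), (34, 9, 106.9, 75)]
```

View pics/seat2.png

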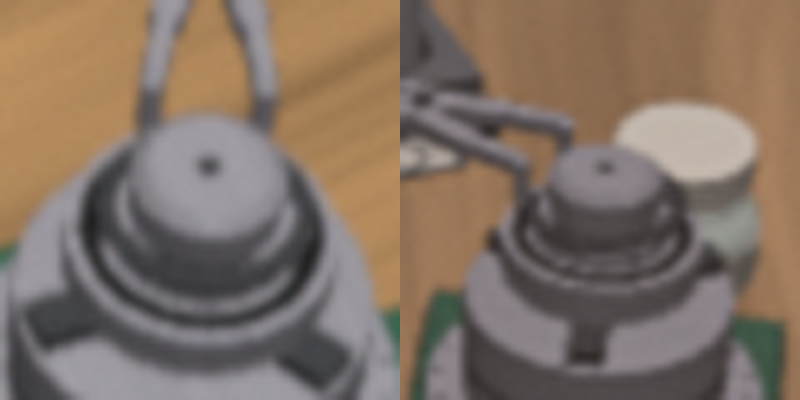

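In this view the ring's sides are at top z of about 120.7 mm and the front about 122.6 mm, with the bearing reading 1 mm high. The clip is now nearly in line with the pliers' plane but tilted nose-up by about 0.075 rad. I'll take that pitch out and lower it gently.

```bash
cat >> h.py <<'E'
def ring(arm):
  for n in("scene","side"):
    P=arm.camera_params(n); F=[arm.get_image(n) for _ in range(5)]; d=np.median([f[1] for f in F],0)
    X,uv=cloud(d,P["mtx"],P["world_from_camera"]); t=X[:,:2]-[.6577,.0562]; r=np.hypot(*t.T)
    a=np.rad2deg(np.arctan2(t@[-DR[1],DR[0]],t@DR[:2])); b=np.median(X[(r>.0295)&(r<.032)&(X[:,2]>.104)&(X[:,2]<.1125),2])-.108
    print(" ",n,"bias",round(b*1e3,1),[(lo,int(m.sum()),round(float(np.median(X[m,2])-b)*1e3-3,1)) for lo in range(-180,180,40) for m in[(a>lo)&(a<lo+40)&(r>.0228)&(r<.0272)&(X[:,2]>.1155)&(X[:,2]<.127)] if m.sum()>2])
E
python3 - <<'E'
from bench import arm
from h import *
o=(.122,-.0762)
for z,th in((.1165,.02),(.1155,.02)):
    p,q=pose([.6577,.0564,z],th,o); arm.move_linear(p,q,.03); arm.sleep(.4); s=arm.get_state(); print(z,th,round(s["time_s"],2),(s["tool_pos"]-p).round(4),s["ft_force"].round(1),round(s["gripper_width"],3)); ring(arm)
E
```

```text
0.1165 0.02 32.12 [-0.0002  0.0001 -0.    ] [-0.3 -0.5 -3.1] 0.367
  scene bias 1.1 [(-180, 4, 120.7), (-140, 12, 115.6), (-100, 23, 115.9), (-60, 32, 116.5), (-20, 23, 116.9), (20, 24, 116.7), (60, 21, 116.0), (100, 14, 115.5), (140, 4, 121.7)]
  side bias 1.1 [(-180, 9, 117.6), (-140, 9, 114.9), (-100, 15, 115.8), (-60, 16, 116.1), (-20, 8, 117.0), (20, 10, 117.1), (60, 3, 116.5)]
0.1155 0.02 33.27 [ 0. -0.  0.] [-0.3 -0.1 -2.1] 0.371
  scene bias 1.3 [(-180, 6, 120.6), (-140, 14, 114.7), (-100, 22, 114.7), (-60, 29, 115.5), (-20, 26, 115.6), (20, 26, 115.8), (60, 20, 115.4), (100, 14, 114.6), (140, 5, 122.1)]
  side bias 1.1 [(-180, 7, 117.0), (-140, 11, 115.1), (-100, 11, 114.9), (-60, 13, 115.5), (-20, 9, 116.3), (20, 10, 116.0)]
```

Run:
```python
from bench import arm
from h import *
p,q=pose([.6577,.0563,.1152],.0,(.122,-.0762)); arm.move_linear(p,q,.02); arm.sleep(.6); s=arm.get_state(); print(round(s["time_s"],2),(s["tool_pos"]-p).round(4),s["ft_force"].round(1),round(s["gripper_width"],3),s["gripper_force"]); ring(arm)
P=arm.camera_params("scene");im,d=arm.get_image("scene");X,_=cloud(d,P["mtx"],P["world_from_camera"])
r=np.hypot(*(X[:,:2]-[.6577,.0562]).T); S=X[(r>.0195)&(r<.032)&(X[:,2]>.1165)&(X[:,2]<.1235)]; print(circ(S[:,:2],.0247).round(4))
S=X[(np.hypot(*(X[:,:2]-[.5857,.301]).T)<.04)&(X[:,2]>.073)&(X[:,2]<.084)]; print("sleeve",circ(S[:,:2]).round(4),S[:,2].mean().round(4))
```

```text
34.66 [-0.0001  0.0001 -0.    ] [ 0.3  0.2 -2. ] 0.367 29.818865954875946
  scene bias 1.3 [(-180, 5, 120.7), (-140, 13, 114.2), (-100, 24, 114.7), (-60, 28, 114.6), (-20, 24, 115.0), (20, 23, 114.8), (60, 24, 114.6), (100, 12, 114.3), (140, 4, 121.7)]
  side bias 1.1 [(-180, 7, 118.1), (-140, 8, 114.1), (-100, 11, 113.9), (-60, 11, 114.8), (-20, 8, 115.1), (20, 8, 114.6), (60, 3, 114.6)]
[0.6589 0.0558]
sleeve [0.5855 0.2986 0.0231] 0.0771
```

The clip's underside measures about 114.7 mm, level, centred within about 1.5 mm and still. I'm handing in.

```bash
python3 -c "
from bench import arm
print(arm.job_done())"
```

```text
the job is handed in; nothing more can be done
None
```

I handed the job in at about 35 s of robot time. The sleeve stands let go in its own insert (slot_mid), and the pliers are still squeezed with about 30 N. By the camera measurements, the spread circlip lies level around the axle at the washer, within about 1.5 mm of the axis; the judged result was not reported back.

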